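# Unlock the shed torch and switch it on by its button

## Task

The torch on the shed bench is locked against coming on by accident: with your fingertips press its big button (the one next to the lens) and keep it down for at least two seconds to unlock it, let it come right up, then press it down again to switch the torch on and let go. Press gently, only as hard as the button needs, leave the torch lying where it is and its small button alone, and touch none of the other things on the bench or the rail. Finish with the hand drawn back at least a hand's breadth from the button.

Things in the scene. Friction and masses are not known exactly. Their poses are not given: they have to be found in the camera images.
- torch: Black plastic torch lying loose on the bench, about 220 mm long, 56 mm wide at the head and 40 mm at the square barrel, 0.45 kg or so. Origin: on the bench under its middle. Own x runs along it towards the lens, z up. The round head (with the lens) spans x +53 to +105 mm and is 56 mm high; the flat top of the barrel, behind it, is 46 mm above the bench. A steel loop is at the tail. It may point any way.
- big_button_top (a point): Centre of the top face of the big button: a grey round push button, 28 mm across, on top of the barrel, 18 mm from the torch's origin towards the lens. Released it stands 12 mm proud of the barrel (top 58 mm above the bench); the point goes down with the button.
- big_button (a joint): How far the big button is pressed, in m: 0 released, 0.006 fully down (it then still stands 6 mm proud). Plain spring, 1 N per mm, so 6 N holds it fully down; it comes up by itself when let go. It counts as down beyond 0.004 and as up below 0.0015.
- small_button_top (a point): Centre of the top face of the small button, to be left alone: grey, round, 14 mm across, 8 mm proud of the barrel, 78 mm behind the big one, towards the tail.
- small_button (a joint): How far the small button is pressed, in m: 0 released, 0.004 fully down (4 N). Leave it alone.
- seed_box: Blue plastic seed box with a flip-top lid, 130 x 180 mm (its x and y) and 83 mm high with the lid shut; a small knob stands up about 45 mm from the top of the lid, nearer its front (own -x) edge. Fixed. Origin: centre of its underside. Leave alone.
- seed_lid (a joint): Opening angle of the seed box's lid, rad: 0 shut. Leave shut.
- pot: Grey plastic plant pot, empty, standing loose, 104 mm across the rim and 90 mm high. Origin: centre of its underside. Leave alone.
- wrench: Steel wrench lying loose and flat on the bench, 180 mm long, beyond the other things. Origin: underside, near the middle; x along it. Leave alone.
- hook_rail: Wooden hook rail, 460 mm long and 335 mm high, on two posts along the left side of the bench. Its hooks, from which a steel hand rake (free to swing) and a trowel hang, stick out 52 mm towards the work; the rake's tines reach about 75 mm out. Origin: on the bench under the middle of the board; its own -x points to the work. Leave alone.
Mind the look-alikes: they are no part of the job. Several things have the shape of the torch; the one meant has the colours described above.

How it is judged:
By the outcome, as a careful person would: the job done as asked, in the order asked, and still so for the second after the job is handed in, with the robot touching nothing.
It also fails if it takes over 40 s, if anything falls off the work surface, if the arm or the gripper's body presses on something with over 40 N, if the wrist force passes 120 N, or if a joint passes its speed limit or range.

## Robot

A 6-joint arm with a two-finger parallel gripper is mounted at the origin on the work surface. World frame = base frame: x ahead of the robot, y to its left, z up, the work surface at z = 0. Lengths are in m, angles in rad, forces in N, time in s.
With the tool pointing down it reaches from about 0.3 to 0.775 m from the base axis. Payload 14.6 kg.
Tool frame: the origin (TCP) lies at the very end of the fingers, on their centre line; the grasp point (between the pads) lies 19 mm behind it; z points along the fingers, x is the direction in which the jaws open and shut, and the axes are right-handed (so a half turn about z gives the same grasp; the last joint's range is limited). The gripper opens to 94 mm and grips with 3 to 60 N. Pads are 16 mm wide; open, the fingers measure 119 mm over their backs; the gripper's body (75 mm by 177 mm) begins 78 mm behind the grasp point.
Start: joints at [1.152, 0.3, 1.521, -0, 1.321, -0.067], TCP at [0.19, 0.516, 0.205] pointing down, gripper open.
Joint ranges: [-3.03, 3.03], [-0.79, 2.21], [0.23, 2.52], [-1.04, 4.18], [0, 3.07], [-2.55, 2.55]. Speed limits (rad/s): [2.22, 2.22, 2.57, 3.14, 3.14, 3.14].

## Interface

Orientations are given as [roll, pitch, yaw] about the fixed x, y, z axes, in that order (R = Rz(yaw) Ry(pitch) Rx(roll)).
In Python, from station import ctrl gives the robot as it stands.
- The arm moves only by the shell command python3 -m inch 'ROWS' [FORCE]. ROWS is JSON, one flat list of numbers, 7 for each row, row after row: the shift along the tool's x, y, z in cm, then the turn, a rotation vector about the tool's x, y, z in rad, then the opening, from 0 (shut) to 1 (fully open). In form: [tx, ty, tz, wx, wy, wz, claw, tx, ty, tz, wx, wy, wz, claw, ...]. A call has 1 to 20 rows; each row shifts and turns the commanded pose from where the row before left it, along the tool's axes as they then stand; what a row does not reach is not made up. A row lasts 1/8 s, in which the tool goes at most 62.5 mm and 10.7 degrees, less where a joint would pass 70% of its speed; a pose out of reach is approached as far as the arm can. A call is refused whole if a number of a shift passes 6.25 or a number of a turn 0.188, either way. A call with a gripper value outside its range is refused whole. The fingers move at their own pace and stop on an object; FORCE is the grip in N (left out, the last holds). Time passes only in rows, so rows that do not move let the fingers close. It gives the time, the measured TCP pose, the force and the opening at its end, in the units of the state.
- ctrl.get_obs(): the state, without advancing time (a new reading comes with each control period).
- ctrl.camera(name): name is "side" or "top" or "wrist"; returns (picture, depth): 420x560x3 uint8, red, green, blue; 420x560 float32, m along the optical axis (not along the pixel's ray), 0 where there is no reading.
- ctrl.camera_params(name): a dict with "vertical_fov" (degrees; the focal length in pixels is half the picture's height over the tangent of half this angle, whatever the lens; pixels are square), "cx", "cy" (the principal point, pixels), "camera_from_world" (4x4, takes a point from world to camera coordinates); the wrist camera has in their place "mount" (4x4, takes a point from camera to tool coordinates, whose origin is the TCP and whose axes are the tool frame's). Camera axes: x right, y down, z forward; pixel columns grow to the right and rows downward; lengths in m; the calibration is good to about 2 mm. A picture is of the moment at which its call begins: read the wrist's pose just before it. camera_params takes no time and is no camera call.
- ctrl.hand_in(): hands the job in, once; it reports no verdict.
Trained networks look in the newest picture that a camera, given by its name, has taken for a name from the list of things; names that differ only in an ending like _2 or _b are one class to them, and where a whole thing is asked for, a point or a joint stands for the part that bears it (a point fixed in the world has none). Each returns a list of dicts, best first, with "score" (0 to 1); they miss things now and then, are a little off and sometimes report something else, mostly with a low value. They report only what shows in the picture. A call takes as long as a camera call. They do not tell look-alikes from the thing itself.
- ctrl.spot_in(camera, label): "bbox" ([centre column, centre row, width, height] in pixels, round what is visible of it).
- ctrl.place_of(camera, label): "centre" ([column, row] in pixels: a listed point, or the origin of a listed thing).
The state is a dict: "time_s": time; "qpos": joint angles; "joint_vel": joint speeds; "tau": joint torques, N m; "ee_pos": TCP position; "eef_rot": TCP orientation; "force": force on the tool from outside, world axes, zero at the start; "moment": the same for the moment, N m; "grip_width": finger opening in m.
Only numpy, scipy, OpenCV 4.12 (cv2) and the standard library are available. Lean on these libraries where they do the work, as an engineer would, in place of code of your own. Each camera call takes 0.05 s, during which the arm holds its last target. There are 200 camera calls.

## Working session

There is one attempt and no reset: what is moved stays moved. The work goes in short steps, Python scripts to look and compute and a shell command to move; the robot and the scene stay as the last step left them, time stands still between calls to the robot, and variables do not carry over. Pictures are saved under pics/ and viewed, about 8 in all and at most 12, crops included, and the job is handed in when it is done.

```bash
mkdir -p pics; cat > h.py <<'E'
import numpy as np, cv2
from station import ctrl
from scipy.spatial.transform import Rotation as R
def tool():
    o=ctrl.get_obs(); T=np.eye(4); T[:3,:3]=R.from_euler('xyz',o['eef_rot']).as_matrix(); T[:3,3]=o['ee_pos']; return T
def cam(n,T=None):
    p=ctrl.camera_params(n); f=210/np.tan(np.radians(p['vertical_fov'])/2)
    W=np.linalg.inv(np.array(p['camera_from_world'])) if 'camera_from_world' in p else T@np.array(p['mount'])
    return f,p['cx'],p['cy'],W
def ray(n,px,T=None):
    f,cx,cy,W=cam(n,T); d=W[:3,:3]@np.array([(px[0]-cx)/f,(px[1]-cy)/f,1]); return W[:3,3],d
def atz(n,px,z,T=None):
    o,d=ray(n,px,T); return o+d*(z-o[2])/d[2]
def atd(n,px,D,T=None):
    o,d=ray(n,px,T); return o+d*D[int(round(px[1])),int(round(px[0]))]
def save(im,name): cv2.imwrite('pics/'+name,im[:,:,::-1])
E
python3 - <<'E'
from h import *
np.set_printoptions(precision=3,suppress=True)
print(ctrl.get_obs())
ims=[]
for n in ['top','side','wrist']:
    T=tool(); im,D=ctrl.camera(n); save(im,n+'0.png')
    print(n,{k:v for k,v in ctrl.camera_params(n).items()})
    for l in ['big_button_top','small_button_top','torch']:
        for r in ctrl.place_of(n,l)[:4]:
            c=r['centre']; 
            try: print(n,l,round(r['score'],2),np.round(c,1),atd(n,c,D,T))
            except Exception as e: print(n,l,r,e)
E
```

```text
{'time_s': 0.0, 'qpos': array([ 1.152,  0.3  ,  1.522, -0.   ,  1.321, -0.067]), 'joint_vel': array([-0.   , -0.   ,  0.   ,  0.001,  0.001, -0.   ]), 'tau': array([ -0.001, -53.181, -35.273,   0.071,   0.024,  -0.   ]), 'ee_pos': array([0.189, 0.516, 0.205]), 'eef_rot': array([-3.142,  0.001,  1.219]), 'force': array([-1.553, -0.091, -0.257]), 'moment': array([-0.066,  0.012,  0.009]), 'grip_width': 0.09403615460097905}
top {'vertical_fov': 51.71899298007674, 'cx': 277.60793347617215, 'cy': 208.8789735800239, 'camera_from_world': array([[ 0.014, -1.   , -0.002,  0.101],
       [-0.991, -0.014, -0.135,  0.524],
       [ 0.135,  0.004, -0.991,  1.341],
       [ 0.   ,  0.   ,  0.   ,  1.   ]])}
top big_button_top 0.5 [422.8 304.5] [ 0.233 -0.336  0.057]
top big_button_top 0.43 [322.  201.7] [ 0.547 -0.031  0.044]
top torch 0.86 [409.5 300.3] [ 0.244 -0.299  0.046]
top torch 0.7 [315.3 202. ] [ 0.545 -0.01   0.045]
side {'vertical_fov': 42.80855939353199, 'cx': 273.15858529961815, 'cy': 204.43848420884672, 'camera_from_world': array([[ 0.736, -0.677, -0.017, -0.276],
       [-0.409, -0.425, -0.808,  0.306],
       [ 0.54 ,  0.601, -0.59 ,  1.334],
       [ 0.   ,  0.   ,  0.   ,  1.   ]])}
side big_button_top 0.5 [329.7 216.1] [ 0.64   0.023 -0.003]
side big_button_top 0.47 [330.6 339.5] [ 0.239 -0.344  0.057]
side small_button_top 0.44 [313.3 321.4] [ 0.258 -0.271  0.043]
side torch 0.67 [324.5 348. ] [ 0.22  -0.343  0.043]
side torch 0.6 [322.4 229.8] [ 0.54  -0.037  0.032]
wrist {'vertical_fov': 61.91840466734408, 'cx': 282.05593923839905, 'cy': 219.49947422263315, 'mount': array([[ 1.   , -0.   , -0.   ,  0.   ],
       [ 0.   ,  0.967,  0.255, -0.074],
       [ 0.   , -0.255,  0.967, -0.178],
       [ 0.   ,  0.   ,  0.   ,  1.   ]])}
```

View pics/top0.png

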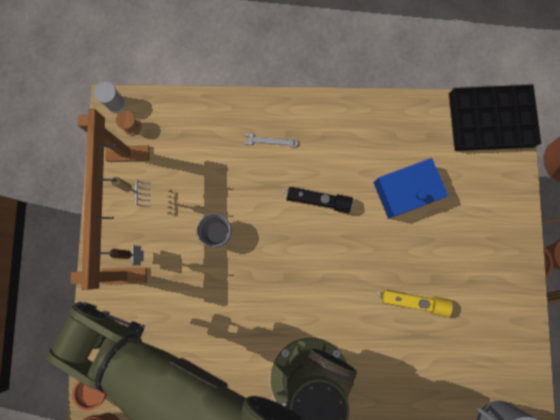

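View pics/side0.png

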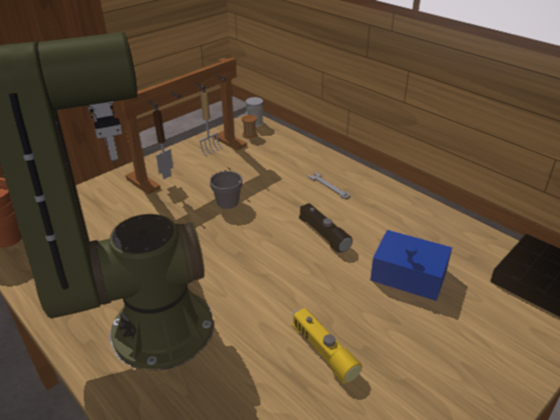

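The top view shows the black torch at about (320,199), lens towards the right and the blue box, with the big button near (325,199). The yellow one at (415,302) is the look-alike. I'll move above the black torch with the fingers shut.

```bash
python3 -m inch '[-2.8,3.75,0,0,0,0,0,-2.8,3.75,0,0,0,0,0,-2.8,3.75,0,0,0,0,0,-2.8,3.75,0,0,0,0,0,-2.8,3.75,0,0,0,0,0,-2.8,3.75,0,0,0,0,0,-2.8,3.75,0,0,0,0,0,-2.8,3.75,0,0,0,0,0,-2.8,3.75,0,0,0,0,0,-2.8,3.75,0,0,0,0,0,-2.8,3.75,0,0,0,0,0,-2.8,3.75,0,0,0,0,0,-2.8,3.75,0,0,0,0,0,-2.8,3.75,0,0,0,0,0,0,0,0,0,0,0,0,0,0,0,0,0,0,0]' 10
cat > look.py <<'E'
from h import *
import sys
np.set_printoptions(precision=4,suppress=True)
T=tool(); im,D=ctrl.camera('wrist'); save(im,sys.argv[1]); o=ctrl.get_obs()
print(T[:3,3],o['eef_rot'],o['force'],o['grip_width'])
for l in ['big_button_top','small_button_top','torch']:
    for r in ctrl.place_of('wrist',l)[:3]:
        c=r['centre']; print(l,round(r['score'],2),np.round(c,1),atd('wrist',c,D,T),atz('wrist',c,.058,T))
E
python3 look.py w1.png
```

```text
time_s: 2.6
ee_pos: [0.547, -0.0322, 0.2053]
eef_rot: [-3.141, -0.0, 1.219]
force: [0.1, 0.1, 0.1]
grip_width: 0.0005
[ 0.547  -0.0322  0.2053] [-3.1415 -0.0001  1.2196] [-0.1806 -0.1585  0.1508] 0.00018881034099816485
big_button_top 0.58 [278.3 219.2] [ 0.5566 -0.0392  0.0575] [ 0.5565 -0.0392  0.058 ]
small_button_top 0.54 [356.  204.5] [0.5696 0.0357 0.0538] [0.5684 0.0351 0.058 ]
small_button_top 0.45 [471.9 310.9] [0.7558 0.1339 0.0053] [0.7171 0.1143 0.058 ]
torch 0.78 [295.1 207.1] [ 0.5537 -0.0206  0.0452] [ 0.5508 -0.02    0.058 ]
```

View pics/w1.png

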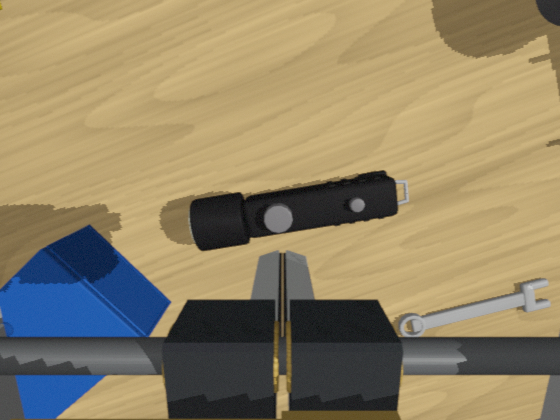

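The wrist view has the big button at (278,218), the small one at (357,204), and the shut fingertips at (283,255). The head is on the box side. Next I move down and recheck from closer.

```bash
python3 -m inch '[-0.3,1.1,0,0,0,0,0,0,0,2,0,0,0,0,0,0,2,0,0,0,0,0,0,2,0,0,0,0,0,0,2,0,0,0,0,0,0,1.5,0,0,0,0,0,0,0,0,0,0,0,0,0,0,0,0,0,0]'
python3 look.py w2.png
```

```text
time_s: 3.8
ee_pos: [0.557, -0.0393, 0.1112]
eef_rot: [3.141, -0.0, 1.219]
force: [0.1, -0.8, 0.6]
grip_width: 0.0008
[ 0.557  -0.0393  0.1112] [ 3.1403 -0.0002  1.2191] [-0.0293 -0.7706 -0.0424] 0.00046184730161429385
big_button_top 0.61 [279.2 236.4] [ 0.5562 -0.0407  0.0558] [ 0.5556 -0.0405  0.058 ]
small_button_top 0.69 [387.6 215.8] [0.5692 0.0351 0.0522] [0.5673 0.0339 0.058 ]
torch 0.76 [302.4 212.2] [ 0.5477 -0.02    0.0465] [ 0.5449 -0.0197  0.058 ]
```

View pics/w2.png

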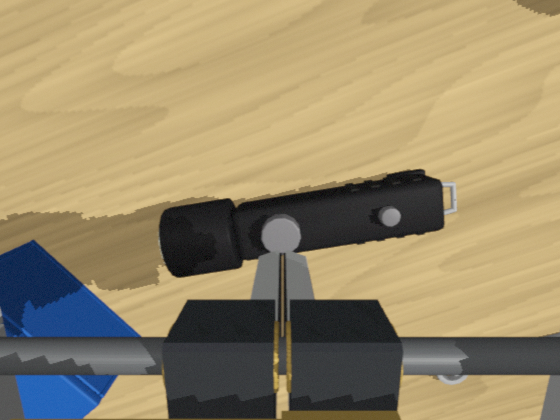

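Centred: button at (281,234), just ahead of the tips. I go to just above the button, then press in small steps.

```bash
python3 -m inch '[0,0,1.5,0,0,0,0,0,0,1.5,0,0,0,0,0,0,1.5,0,0,0,0,0,0,0.3,0,0,0,0,0,0,0,0,0,0,0,0,0,0,0,0,0,0]'
python3 -m inch '[0,0,0.2,0,0,0,0,0,0,0.2,0,0,0,0,0,0,0,0,0,0,0]'
python3 -m inch '[0,0,0.1,0,0,0,0,0,0,0.1,0,0,0,0,0,0,0,0,0,0,0]'
```

```text
time_s: 4.75
ee_pos: [0.5569, -0.0392, 0.0629]
eef_rot: [3.141, -0.0, 1.219]
force: [0.0, -0.4, -0.0]
grip_width: 0.0005
time_s: 5.12
ee_pos: [0.5565, -0.0392, 0.0583]
eef_rot: [-3.141, 0.0, 1.219]
force: [-0.3, 0.1, -0.5]
grip_width: 0.0004
time_s: 5.5
ee_pos: [0.5566, -0.0392, 0.0565]
eef_rot: [3.141, -0.0, 1.219]
force: [-1.6, -0.4, 1.1]
grip_width: 0.0004
```

```bash
python3 -m inch '[0,0,0.1,0,0,0,0,0,0,0.1,0,0,0,0,0,0,0.1,0,0,0,0,0,0,0,0,0,0,0,0,0,0,0,0,0,0]'
python3 - <<'E'
from h import *
F=[];Z=[]
for _ in range(4):
    ctrl.camera('wrist'); o=ctrl.get_obs(); F.append(o['force'][2]); Z.append(o['ee_pos'][2])
print(np.round(F,2),np.round(Z,4),o['time_s'])
E
```

```text
time_s: 6.12
ee_pos: [0.5566, -0.0392, 0.0536]
eef_rot: [3.141, -0.0, 1.219]
force: [-0.5, 0.2, 5.2]
grip_width: 0.0006
[4.57 4.85 4.76 5.56] [0.0536 0.0535 0.0535 0.0535] 6.325
```

About 4.9 N, so roughly 4.9 mm down. I add a hair and hold for 2.5 s.

```bash
python3 -m inch '[0,0,0.03,0,0,0,0,0,0,0,0,0,0,0,0,0,0,0,0,0,0,0,0,0,0,0,0,0,0,0,0,0,0,0,0,0,0,0,0,0,0,0,0,0,0,0,0,0,0,0,0,0,0,0,0,0,0,0,0,0,0,0,0,0,0,0,0,0,0,0,0,0,0,0,0,0,0,0,0,0,0,0,0,0,0,0,0,0,0,0,0,0,0,0,0,0,0,0,0,0,0,0,0,0,0,0,0,0,0,0,0,0,0,0,0,0,0,0,0,0,0,0,0,0,0,0,0,0,0,0,0,0,0,0,0,0,0,0,0,0]'
python3 - <<'E'
from h import *
F=[]
for _ in range(4):
    ctrl.camera('wrist'); o=ctrl.get_obs(); F.append(o['force'][2])
print(np.round(F,2),o['ee_pos'],o['time_s'])
E
python3 -m inch '[0,0,-0.4,0,0,0,0,0,0,-0.6,0,0,0,0,0,0,0,0,0,0,0,0,0,0,0,0,0,0]'
python3 look.py w3.png
```

```text
time_s: 8.82
ee_pos: [0.5566, -0.0392, 0.0531]
eef_rot: [3.142, -0.0, 1.219]
force: [1.4, 0.4, 5.3]
grip_width: 0.0007
[5.11 5.19 5.52 3.86] [ 0.5566294  -0.03919993  0.05317022] 9.025
time_s: 9.52
ee_pos: [0.5563, -0.0392, 0.0629]
eef_rot: [-3.141, 0.0, 1.219]
force: [0.2, -0.6, -0.1]
grip_width: 0.0004
[ 0.5563 -0.0392  0.0629] [-3.141   0.0002  1.219 ] [-0.5144  0.2099  0.7553] 0.0007558186947578325
big_button_top 0.88 [280.4 263.8] [ 0.5483 -0.0367  0.0784] [ 0.556  -0.0396  0.058 ]
small_button_top 0.89 [417.1 237.3] [0.5692 0.0372 0.0534] [0.5672 0.036  0.058 ]
torch 0.89 [304.9 233.1] [ 0.5477 -0.0214  0.0453] [ 0.5438 -0.0209  0.058 ]
```

View pics/w3.png

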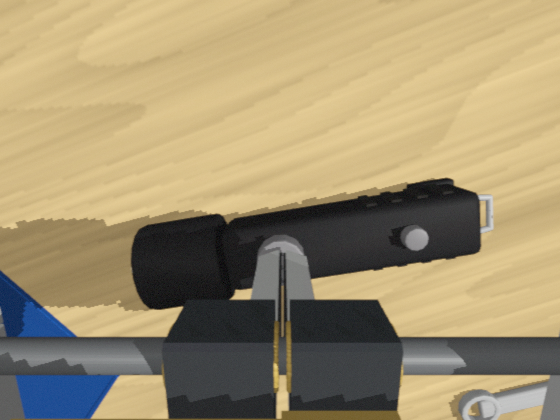

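Held over 2.5 s at about 5.2 N; the tips are now clear of the button and the torch has not moved. Second press next.

```bash
python3 -m inch '[0,0,0.3,0,0,0,0,0,0,0.2,0,0,0,0,0,0,0.2,0,0,0,0,0,0,0.2,0,0,0,0,0,0,0.08,0,0,0,0,0,0,0,0,0,0,0,0,0,0,0,0,0,0,0,0,0,0,0,0]'
python3 - <<'E'
from h import *
F=[]
for _ in range(4):
    ctrl.camera('wrist'); o=ctrl.get_obs(); F.append(o['force'][2])
print(np.round(F,2),o['ee_pos'],o['time_s'])
E
```

```text
[-0.   -0.57 -0.86  0.34] [ 0.55655538 -0.03919233  0.06308978] 9.925$: bad value
```

The call was refused (miscounted numbers), so nothing moved. Retyping it.

```bash
python3 -m inch '[0,0,0.3,0,0,0,0, 0,0,0.2,0,0,0,0, 0,0,0.2,0,0,0,0, 0,0,0.2,0,0,0,0, 0,0,0.08,0,0,0,0, 0,0,0,0,0,0,0, 0,0,0,0,0,0,0]'
python3 - <<'E'
from h import *
F=[]
for _ in range(4):
    ctrl.camera('wrist'); o=ctrl.get_obs(); F.append(o['force'][2])
print(np.round(F,2),o['ee_pos'],o['time_s'])
E
```

```text
time_s: 10.8
ee_pos: [0.5566, -0.0392, 0.0535]
eef_rot: [3.142, 0.0, 1.219]
force: [-2.0, 0.4, 5.2]
grip_width: 0.0002
[4.58 4.83 4.68 5.65] [ 0.55654741 -0.03918803  0.05337719] 11.0
```

Down again (~4.9 N, z 0.0534). I release and draw back straight up 15 cm.

```bash
python3 -m inch '[0,0,-0.5,0,0,0,0, 0,0,-1,0,0,0,0, 0,0,-2,0,0,0,0, 0,0,-3,0,0,0,0, 0,0,-3,0,0,0,0, 0,0,-3,0,0,0,0, 0,0,-3,0,0,0,0, 0,0,0,0,0,0,0, 0,0,0,0,0,0,0]'
python3 look.py w4.png
```

```text
time_s: 12.12
ee_pos: [0.5563, -0.0392, 0.2077]
eef_rot: [-3.141, 0.0, 1.219]
force: [-0.2, 0.3, 0.0]
grip_width: 0.0003
[ 0.5563 -0.0392  0.2077] [-3.1401  0.0003  1.219 ] [ 0.5217 -0.2014 -0.3569] 0.0005303995453105622
big_button_top 0.96 [281.2 208.4] [ 0.5574 -0.0401  0.0569] [ 0.5572 -0.04    0.058 ]
small_button_top 0.69 [359.6 192.1] [0.5689 0.0358 0.054 ] [0.5679 0.0352 0.058 ]
torch 0.97 [298.7 198.3] [ 0.5563 -0.0213  0.0451] [ 0.5537 -0.021   0.058 ]
```

View pics/w4.png

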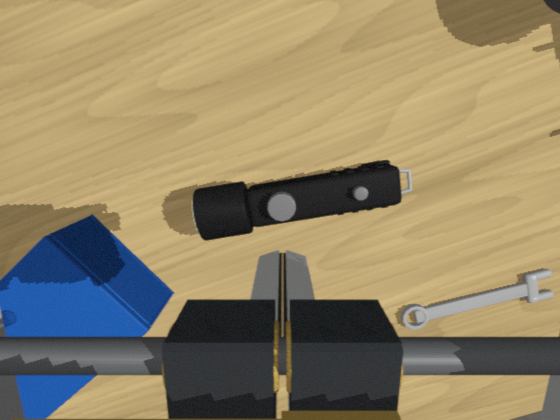

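The torch lies where it was, with the button back up at (281,207). The lens doesn't show from here, so I check the side view before handing in.

```bash
python3 - <<'E'
from h import *
im,D=ctrl.camera('side'); a=cv2.imread('pics/side0.png')[190:270,280:380]; b=im[190:270,280:380,::-1]
cv2.imwrite('pics/cmp.png',cv2.resize(np.hstack([a,b]),None,fx=4,fy=4))
E
```

```text
(no output)
```

View pics/cmp.png

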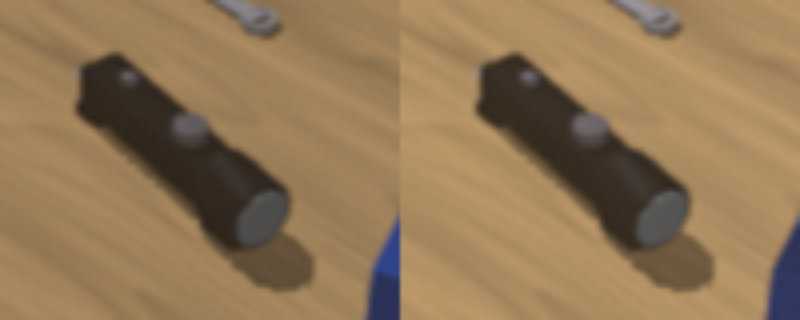

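```bash
python3 -c "
from station import ctrl
print(ctrl.hand_in())"
```

```text
the job is handed in; nothing more can be done
None
```

I did both presses on the black torch's big button and handed the job in, but I could not see the torch light up. In the last side view the lens looks the same as at the start. The simulation may not draw the light, and I did not press again because that could have switched it off.

- **Unlock press:** I held the button with shut fingertips at about 5 N, roughly 5 mm down, for about 3 s. Both the force and the height of the tips put it past the 4 mm that counts as down.
- **Release between presses:** I raised the tips to about 63 mm above the bench, clear of the button's 58 mm released height, and the force fell to about zero.
- **Switch-on press:** I pressed again to about 4.9 N, then let go. One move command before this was refused because I miscounted its numbers; the arm did not move.
- **Last checks:** The hand is about 15 cm above the button, which is back up at about 57 mm. The force reads about zero. The button positions agree with the earlier views to within 1–2 mm, so the torch has not moved, and nothing I did touched the small button or anything else on the bench. The robot's clock was about 12 s.

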